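# Set up a spindle in V-blocks and ready the screwdriver

### The arm

A 6-joint arm with a two-finger parallel gripper is mounted at the origin on a cart in front of the work surface, level with it; the furniture and walls round the work are solid. World frame = base frame: x ahead of the robot, y to its left, z up, the work surface at z = 0. Lengths are in m, angles in rad, forces in N, time in s.
With the tool pointing down it reaches from about 0.325 to 0.9 m from the base axis. Payload 6.1 kg.
Tool frame: the origin (TCP) lies midway between the tips of the shut fingers; the grasp point (between the pads) lies 19 mm behind it; z points along the fingers, y is the line along which they close (so a half turn about z gives the same grasp; the last joint's range is limited). The gripper opens to 85 mm and grips with 20 to 120 N. Pads are 22 mm wide; open, the fingers measure 114 mm over their backs; the gripper's body (76 mm by 85 mm) begins 54 mm behind the grasp point. The pads swing forward as they close: fully open they stand 13 mm farther back than shut.
Start: joints at [1.088, 0.22, 1.526, -0, 1.395, -0.126], TCP at [0.218, 0.586, 0.231] pointing down, gripper open.
Joint ranges: [-2.98, 2.98], [-0.91, 2.08], [0.09, 2.57], [-1.24, 4.39], [0.2, 2.65], [-2.68, 2.68]. Speed limits (rad/s): [2.57, 2.57, 3.01, 3.14, 3.14, 3.14].

### API

Orientations are given as [roll, pitch, yaw] about the fixed x, y, z axes, in that order (R = Rz(yaw) Ry(pitch) Rx(roll)).
In Python, from plant import movep, move_l, set_joints, gripper_to, hold, inverse_kinematics, observe, get_image, get_calibration, Unreachable, job_done gives the robot as it stands. Calls block until the motion is done:
- movep(position, orientation): joint-space move of the TCP to a pose.
- move_l(position, feed=0.15, rotation=None, max_force=None): straight line of the TCP; rotation=None keeps the orientation; feed is the mean speed in m/s. With max_force (N) it stops when the force on the tool has changed by that much, and returns True; else False.
- set_joints(angles): joint-space move.
- gripper_to(opening, f_grip=None): finger opening in m; f_grip is the grip in N (None keeps the last); returns when the fingers have stopped.
- hold(seconds).
- inverse_kinematics(position, orientation): joint angles nearest the present ones, or None.
- observe(): the state.
- get_image(name): name is "scene" or "top" or "wrist"; returns (picture, depth): 400x640x3 uint8, red, green, blue; 400x640 float32, m along the optical axis (not along the pixel's ray), 0 where there is no reading.
- get_calibration(name): a dict with "intrinsics" (3x3 intrinsics, pixels), "dist_coeffs" ([k1, k2, p1, p2, k3] as OpenCV has them; the pictures are not rectified), "world_from_camera" (4x4, takes a point from camera to world coordinates). Camera axes: x right, y down, z forward; pixel columns grow to the right and rows downward; lengths in m; the calibration is good to about 2 mm. A picture is of the moment at which its call begins: read the wrist's pose just before it. get_calibration takes no time and is no camera call; for the wrist camera it gives the pose at the moment of the call.
A pose or a line that the arm cannot do raises Unreachable and nothing moves.
- job_done(): hands the job in; it is judged then, once.
The state is a dict: "time_s": time; "q": joint angles; "joint_velocities": joint speeds; "joint_torque": joint torques, N m; "eef_pos": TCP position; "tcp_rot": TCP orientation; "ft_force": force on the tool from outside, world axes, zero at the start; "torque": the same for the moment, N m; "opening": finger opening in m; "grasp_force": force on a finger pad.
Only numpy, scipy, OpenCV 4.12 (cv2) and the standard library are available. Lean on these libraries where they do the work, as an engineer would, in place of code of your own. Each camera call takes 0.05 s, during which the arm holds its last target. There are 200 camera calls.

### The job

First lay the spindle in the two V-blocks so that it sits level, with its clamp block midway between them and the screw on top, and let go of it. Then draw the screwdriver out of its slanting holder, turn it upright with the tip down, and finish while still holding it there, its tip straight above the screw and about 5 cm clear of it. Leave the other things standing where they are.

Things in the scene. Friction and masses are not known exactly. Their poses are not given: they have to be found in the camera images.
- spindle_mid (a point): Centre of the loose spindle: bright steel shaft, 12 mm thick, 190 mm long, through a dark clamp block 26 mm wide, 40 mm long (along the shaft), 32 mm high; about 0.25 kg. Point on the shaft's axis at mid-length, 18 mm above the block's underside. y along the shaft, z out of the block's top, x across its 26 mm (the way to grip it). It starts on the worktop, standing on its block, shaft level.
- spindle_screw (a point): Top of the cross-head screw in the middle of the top of the spindle's clamp block, 16 mm above spindle_mid along the spindle's z. Same axes as spindle_mid.
- saddle_seat (a point): Fixed stand, 2 aluminium V-blocks on a grey plate (80x170x10 mm). Point: where spindle_mid lies when seated and centred, midway between the blocks, 53.5 mm above the worktop. y: line of the notches (shaft along it, either way round), z up. Blocks 22 mm thick along y, centred 58 mm either side of the point, 57 mm wide along x. Notches 90 degrees, 40 mm wide, bottom at 45 mm, mouth at 65 mm height.
- driver_grip (a point): Middle of the yellow fluted handle (85 mm long, 24 x 22 mm across) of a cross-head screwdriver, 174 mm long, about 0.07 kg. y is the tool's axis: +y points from tip to butt; the butt lies 42.5 mm along +y, the blade begins 42.5 mm along -y. Blade round, 6 mm thick, 87 mm long. It starts in the holder, blade in the bore down to the handle.
- driver_tip (a point): Tip of the screwdriver's blade, 132 mm from driver_grip along -y of the tool. Same axes as driver_grip.
- holder_mouth (a point): Fixed slanting tool holder: aluminium block 42x42x60 mm with a 9 mm bore, between grey cheeks on a plate 120x76x10 mm. Point: centre of the bore's upper mouth, 90 mm above the worktop. z vertical; the bore leans 40 degrees towards this frame's -x (robot's side), so the tool is drawn out along (-0.643, 0, 0.766) of this frame, some 90 mm. Nothing of the holder stands above the mouth's face.
- beaker: Bystander: clear plastic beaker, 46 mm in diameter, 56 mm high; origin at the centre of its underside. Leave it alone.
- marker: Bystander: marker pen lying on the worktop, 130 mm long (its y), 19 mm wide, 16 mm high; origin at the centre of its underside. Leave it alone.
- timer: Bystander: flat white lab timer, 62 x 66 x 19 mm; origin at the centre of its underside. Leave it alone.

How it is judged:
By the outcome, as a careful person would: the job done as asked, in the order asked, and still so for the second after the job is handed in, while the arm keeps its last pose, push and grip.
It also fails if it takes over 48 s, if anything falls off the work surface, if the arm or the gripper's body presses on something with over 40 N, if the wrist force passes 120 N, or if a joint passes its speed limit or range.

## Working session

There is one attempt and no reset: what is moved stays moved. The work goes in short steps, each a Python script; the robot and the scene stay as the last script left them, time stands still between calls to the robot, and variables do not carry over. Pictures are saved under pics/ and viewed, at most 10 in all, crops included, and the job is handed in when it is done.

```bash
mkdir -p pics; ls
python3 - <<'E'
from plant import *
import numpy as np, cv2
for n in ["scene","top"]:
    im,d=get_image(n); c=get_calibration(n)
    np.savez(f"pics/{n}0.npz",im=im,d=d,K=c["intrinsics"],D=c["dist_coeffs"],T=c["world_from_camera"])
    cv2.imwrite(f"pics/{n}0.png",im[:,:,::-1]); print(n,np.round(c["world_from_camera"],3).tolist(),np.round(c["intrinsics"],1).tolist(),c["dist_coeffs"],(d>0).mean())
print(observe())
E
```

```text
pics
scene [[0.698, -0.563, 0.443, 0.16], [-0.716, -0.545, 0.436, -0.334], [-0.004, -0.621, -0.783, 0.762], [0.0, 0.0, 0.0, 1.0]] [[394.7, 0.0, 317.2], [0.0, 394.7, 200.0], [0.0, 0.0, 1.0]] [-0.03973737  0.          0.          0.          0.        ] 0.996046875
top [[-0.015, -0.984, 0.177, 0.354], [-0.999, 0.009, -0.033, 0.069], [0.031, -0.177, -0.984, 1.047], [0.0, 0.0, 0.0, 1.0]] [[478.2, 0.0, 310.5], [0.0, 478.2, 194.5], [0.0, 0.0, 1.0]] [-0.01439366  0.          0.          0.          0.        ] 0.9958046875
{'time_s': 0.1, 'q': array([ 1.08789301e+00,  2.21160177e-01,  1.52749111e+00,  3.76218219e-05,
        1.39468605e+00, -1.26091147e-01]), 'joint_velocities': array([ 0.00060425, -0.00371545, -0.00342086,  0.00197865, -0.00221064,
       -0.00040354]), 'joint_torque': array([ 5.37611450e-04, -4.98245895e+01, -3.90545762e+01, -2.13063831e-04,
        5.72104531e-03, -2.31127808e-05]), 'eef_pos': array([0.21804161, 0.58516119, 0.23030359]), 'tcp_rot': array([-3.13986647e+00, -2.56141597e-04,  2.78477364e+00]), 'ft_force': array([ 0.30501286, -0.45864   ,  0.02946863]), 'torque': array([-0.03185706, -0.01683208,  0.00224056]), 'grasp_force': 0.0, 'opening': 0.08510207987408218}
```

View pics/top0.png

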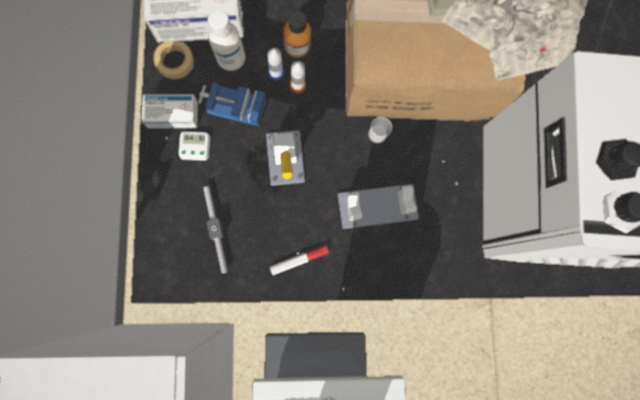

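View pics/scene0.png

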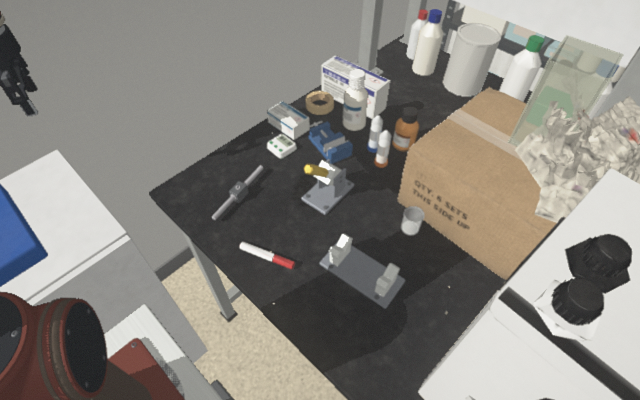

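Top view: the spindle shaft runs from (207,188) to (224,271) with its block at (214,229). The V-blocks are at (354,207) and (408,199) on a plate centred near (377,206). The holder plate is at (285,158) with the yellow handle at (286,165). The beaker is at (379,130), the timer at (194,146) and the marker at (300,260). The scene view agrees.

```bash
cat > h.py <<'E'
import numpy as np, cv2
from plant import *
def load(n): return dict(np.load(f"pics/{n}.npz"))
def snap(n,tag):
    c=get_calibration(n); im,d=get_image(n)
    cv2.imwrite(f"pics/{tag}.png",im[:,:,::-1])
    v=dict(im=im,d=d,K=c["intrinsics"],D=c["dist_coeffs"],T=c["world_from_camera"]); np.savez(f"pics/{tag}.npz",**v); return v
def rays(v,px):
    p=cv2.undistortPoints(np.float64(px).reshape(-1,1,2),v["K"],v["D"]).reshape(-1,2)
    return v["T"][:3,3],np.c_[p,np.ones(len(p))]@v["T"][:3,:3].T
def onplane(v,px,z):
    o,r=rays(v,px); return o+r*((z-o[2])/r[:,2])[:,None]
def cloud(v):
    g=np.stack(np.meshgrid(np.arange(640),np.arange(400)),-1)
    o,r=rays(v,g); return (o+r*v["d"].reshape(-1,1)).reshape(400,640,3)
def tri(va,pa,vb,pb):
    o1,r1=rays(va,[pa]);o2,r2=rays(vb,[pb]);r1=r1[0];r2=r2[0]
    s=np.linalg.lstsq(np.c_[r1,-r2],o2-o1,rcond=None)[0]
    a=o1+s[0]*r1;b=o2+s[1]*r2; return (a+b)/2,np.linalg.norm(a-b)
E
python3 - <<'E'
from h import *
np.set_printoptions(precision=4,suppress=True)
v=load("top0")
print("spindle ends",onplane(v,[[207,188],[224,271],[214,229]],.02))
print("vblocks",onplane(v,[[354,207],[408,199]],.06))
print("plate",onplane(v,[[377,206]],.01))
print("others",onplane(v,[[379,130],[194,146],[300,260]],.01))
P=cloud(v); hsv=cv2.cvtColor(v["im"],cv2.COLOR_RGB2HSV)
m=(cv2.inRange(hsv,(20,120,100),(35,255,255))>0); m[:, :270]=0;m[:,310:]=0;m[:140]=0;m[200:]=0
q=P[m]; c=q.mean(0); print("handle",m.sum(),c,np.linalg.svd(q-c)[2][0],q.min(0),q.max(0))
s=load("scene0");S=cloud(s);hs=cv2.cvtColor(s["im"],cv2.COLOR_RGB2HSV)
m=(cv2.inRange(hs,(20,120,100),(35,255,255))>0);m[:150]=0;m[190:]=0;m[:,:295]=0;m[:,350:]=0
q=S[m]; c=q.mean(0); print("handle",m.sum(),c,np.linalg.svd(q-c)[2][0],q.min(0),q.max(0))
# holder plate corners (top), z=.01
print("holderplate",onplane(v,[[285,131+0],[285,158]],.01))
for p in [(214,229),(377,206),(230,230),(354,207)]: print(p,P[p[1],p[0]])
# wrist cam wrt tcp
c=get_calibration("wrist");o=observe()
from scipy.spatial.transform import Rotation as R
Rt=R.from_euler("xyz",o["tcp_rot"]).as_matrix()
print("cam in tcp",Rt.T@(c["world_from_camera"][:3,3]-o["eef_pos"]),Rt.T@c["world_from_camera"][:3,:3],c["intrinsics"][0])
E
```

```text
spindle ends [[0.5549 0.2591 0.02  ]
 [0.3759 0.2193 0.02  ]
 [0.4652 0.2421 0.02  ]]
vblocks [[ 0.5038 -0.0554  0.06  ]
 [ 0.5198 -0.1703  0.06  ]]
plate [[ 0.5132 -0.1127  0.01  ]]
others [[ 0.6878 -0.1242  0.01  ]
 [ 0.6525  0.2921  0.01  ]
 [ 0.3973  0.0584  0.01  ]]
handle 241 [0.5732 0.0849 0.1439] [-0.2725 -0.0199  0.9619] [0.3537 0.0691 0.0985] [0.6132 0.0957 1.0471]
handle 180 [0.5693 0.077  0.1352] [ 0.4873  0.4635 -0.7401] [ 0.1601 -0.3339 -0.0024] [0.653  0.1971 0.7618]
holderplate [[0.6863 0.0891 0.01  ]
 [0.6236 0.0895 0.01  ]]
(214, 229) [0.4636 0.2396 0.0349]
(377, 206) [ 0.5127 -0.1121  0.0134]
(230, 230) [ 0.4651  0.211  -0.0029]
(354, 207) [ 0.5058 -0.057   0.0474]
cam in tcp [ 0.0821  0.0005 -0.1431] [[-0.0007 -0.9477 -0.3192]
 [ 1.     -0.0008  0.0001]
 [-0.0004 -0.3192  0.9477]] [345.567    0.     313.8839]
```

Run:
```python
from h import *
np.set_printoptions(precision=4,suppress=True)
pi=np.pi
movep([.475,-.1,.24],[pi,0,1.71]); hold(.2); snap("wrist","w_stand")
print(observe()["q"],observe()["time_s"])
movep([.50,.09,.30],[pi,0,1.71]); hold(.2); snap("wrist","w_hold")
movep([.46,.24,.20],[pi,0,.218]); hold(.2); snap("wrist","w_spin")
print(observe()["q"],observe()["time_s"])
a=[cv2.imread(f"pics/{n}.png") for n in ("w_stand","w_hold","w_spin")]
m=np.vstack([np.hstack(a[:2]),np.hstack([a[2],a[2]*0])]); cv2.imwrite("pics/m1.png",cv2.resize(m,(800,500),interpolation=cv2.INTER_AREA))
```

```text
[-0.3693 -0.1255  1.8688  0.      1.3984 -0.5093] 2.9417
[ 0.3283 -0.0098  1.835  -0.      1.316   1.6814] 5.8417
```

View pics/m1.png

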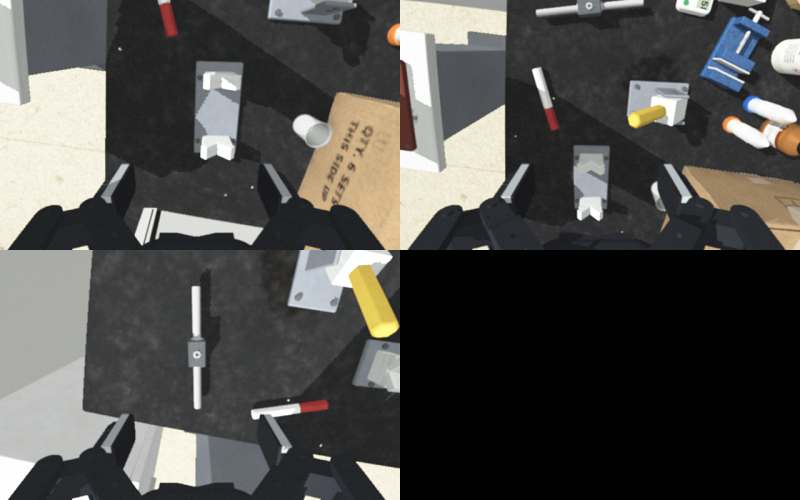

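The montage is at scale 0.625. In the lower-left panel the spindle lies near-vertical, with full-size ends at about (314,59) and (315,253) and the cross screw at (315,167). Upper left, the stand plate spans (312–389, 98–253). Upper right, the yellow handle runs from about (1007,190)−640 towards the block.

```bash
cat > m.py <<'E'
from h import *
np.set_printoptions(precision=4,suppress=True)
def rect(q):
    c,s,a=cv2.minAreaRect(np.float32(q[:,:2]*1000)); b=cv2.boxPoints((c,s,a)); e=[b[1]-b[0],b[2]-b[1]]; e=max(e,key=np.linalg.norm)
    return np.array(c)/1000,np.array(s),np.degrees(np.arctan2(e[1],e[0]))
def big(m):
    n,l,st,_=cv2.connectedComponentsWithStats(m.astype(np.uint8)); return l==1+np.argmax(st[1:,4])
def reg(P,c,r): return np.linalg.norm(P[...,:2]-c,axis=-1)<r
E
python3 - <<'E'
from m import *
def zsl(P,m): return np.percentile(P[m][:,2],[5,50,95])
v=load("w_spin");P=cloud(v)
tab=reg(P,[.52,.15],.1)&(abs(P[...,2])<.01);print("table z",P[tab][:,2].mean(),P[tab][:,2].std())
m=big(reg(P,[.465,.242],.13)&(P[...,2]>.008)&(P[...,2]<.06)); print("spin",m.sum(),rect(P[m]),zsl(P,m))
u=np.argwhere(m)[:,::-1].astype(float); q=onplane(v,u,.018); print(" ray",rect(q)); vx=cv2.fitLine(np.float32(q[:,:2]),cv2.DIST_L2,0,.01,.01).ravel();print(vx)
d=vx[:2];d=d*np.sign(d[0]);t=(q[:,:2]-vx[2:])@d; print(" ends mid",vx[2:]+d*(t.max()+t.min())/2,t.max()-t.min(),np.degrees(np.arctan2(d[1],d[0])))
g=v["im"].mean(-1); roi=m&reg(P,[.465,.242],.012); w=roi&(g>np.percentile(g[roi],90)); print(" screw px",np.argwhere(w).mean(0)[::-1],onplane(v,[np.argwhere(w).mean(0)[::-1]],.034))
mt=big(reg(P,[.465,.242],.05)&(P[...,2]>.0285)&(P[...,2]<.04)); print(" blocktop",rect(P[mt]),rect(onplane(v,np.argwhere(mt)[:,::-1],.032)),zsl(P,mt))
for n in ("w_stand","w_hold"):
    v=load(n);P=cloud(v); R=reg(P,[.512,-.113],.125)
    m=R&(P[...,2]>.005)&(P[...,2]<.016)&(v["im"].mean(-1)>70);m=big(cv2.morphologyEx(m.astype(np.uint8),cv2.MORPH_OPEN,np.ones((3,3)))>0); q=onplane(v,np.argwhere(m)[:,::-1],.01);print(n,"plate",m.sum(),rect(P[m]),rect(q),zsl(P,m))
    m=R&(P[...,2]>.057)&(P[...,2]<.075); q=onplane(v,np.argwhere(m)[:,::-1],.065);
    print(" tops",m.sum(),rect(P[m]),rect(q),zsl(P,m))
    for s in (q[:,1]>-.113,q[:,1]<-.113): print("  ",rect(q[s]),len(q[s]))
    if n=="w_stand": continue
for n in ("w_hold","w_spin"):
    v=load(n);P=cloud(v)
    hs=cv2.cvtColor(v["im"],cv2.COLOR_RGB2HSV); m=big(reg(P,[.58,.085],.1)&(cv2.inRange(hs,(20,110,80),(36,255,255))>0));q=P[m];c=q.mean(0);a=np.linalg.svd(q-c,full_matrices=False)[2][0];t=(q-c)@a
    print(n,"handle",m.sum(),c,a,t.min(),t.max())
    m=reg(P,[.62,.09],.11)&(P[...,2]>.004)&(P[...,2]<.016)&(v["im"].mean(-1)>70);m=big(cv2.morphologyEx(m.astype(np.uint8),cv2.MORPH_OPEN,np.ones((3,3)))>0);print(" plate",m.sum(),rect(P[m]),rect(onplane(v,np.argwhere(m)[:,::-1],.01)))
v=load("top0");P=cloud(v)
for c,s in (([.62,.09],"hold"),([.512,-.113],"stand")):
    m=big(reg(P,c,.11)&(P[...,2]>.005)&(P[...,2]<.2)); print("top",s,m.sum(),rect(P[m&(P[...,2]<.016)]))
E
```

```text
table z 0.0007283921721227277 0.0016761413019913114
spin 3163 (array([0.4663, 0.2414]), array([189.6445,  25.8859]), np.float32(12.821612)) [0.0201 0.0244 0.0335]
 ray (array([0.4652, 0.2412]), array([191.9485,  26.6795]), np.float32(13.163815))
[0.9735 0.2288 0.4716 0.2425]
 ends mid [0.4653 0.241 ] 0.19195854323051698 13.228745
 screw px [314.2692 167.4615] [[0.4658 0.2413 0.034 ]]
 blocktop (array([0.4666, 0.2415]), array([40.1272, 25.6914]), np.float32(13.245046)) (array([0.4671, 0.2416]), array([39.849 , 25.5313]), np.float32(13.164402)) [0.0309 0.0324 0.0345]
w_stand plate 7317 (array([ 0.5147, -0.1142]), array([ 80.0826, 167.7082]), np.float32(-83.412056)) (array([ 0.5144, -0.114 ]), array([ 79.4251, 167.7191]), np.float32(-83.54739)) [0.0089 0.0104 0.012 ]
 tops 1439 (array([ 0.5147, -0.1146]), array([ 55.7735, 138.28  ]), np.float32(-83.51894)) (array([ 0.5136, -0.1138]), array([ 54.4352, 138.1129]), np.float32(-83.607506)) [0.0575 0.0611 0.0648]
   (array([ 0.5072, -0.0562]), array([54.4809, 22.0283]), np.float32(6.6913986)) 820
   (array([ 0.52  , -0.1699]), array([54.272,
[... 635 characters left out ...]
2 0.1326] [-0.5007  0.1437  0.8536] -0.14760029561700982 0.030146168811053184
 plate 2496 (array([0.6261, 0.092 ]), array([119.9186,  72.9362]), np.float32(5.463877)) (array([0.6256, 0.093 ]), array([120.5787,  72.4748]), np.float32(5.763652))
w_spin handle 4990 [0.5786 0.0912 0.1301] [-0.6184  0.018   0.7856] -0.1238071300528779 0.03496160243224815
 plate 5040 (array([0.606 , 0.0889]), array([78.0621, 76.4958]), np.float32(5.9036064)) (array([0.6055, 0.0897]), array([77.9796, 77.7654]), np.float32(5.385623))
top hold 1728 (array([0.6258, 0.0896]), array([120.2465,  75.9577]), np.float32(5.266115))
top stand 2663 (array([ 0.5142, -0.115 ]), array([ 80.2879, 170.3078]), np.float32(-83.41401))
```

Run:
```python
from m import *
pi=np.pi; rot=[pi,0,np.radians(13.1)]
gripper_to(.055,30)
movep([.4662,.2414,.06],rot)
r=move_l([.4662,.2414,.006],feed=.06,max_force=15); print("touch",r,observe()["eef_pos"],observe()["ft_force"])
gripper_to(.0,60); o=observe(); print(o["opening"],o["grasp_force"],o["eef_pos"],o["ft_force"])
move_l([.4662,.2414,.25],feed=.2)
o=observe(); print(o["ft_force"],o["opening"])
movep([.5147,-.1142,.18],[pi,0,np.radians(96.5)]); hold(.3)
snap("wrist","w2"); s=snap("scene","s2"); o=observe();print(o["eef_pos"],o["tcp_rot"],o["q"],o["time_s"])
a=cv2.imread("pics/w2.png");b=cv2.imread("pics/s2.png")[120:330,240:480]
cv2.imwrite("pics/m2.png",np.vstack([cv2.resize(a,(480,300)),cv2.resize(b,(340,298))[:, :].copy() if 0 else cv2.resize(b,(480,298))]))
```

```text
touch False [0.4665 0.2415 0.0063] [ 0.2364 -0.4614  0.6653]
0.02529574266523724 60.00990092754364 [0.4668 0.2416 0.0067] [0.314  0.4223 3.81  ]
[-1.1701  0.2166 -2.6915] 0.02502623819079061
[ 0.5148 -0.114   0.1801] [3.1415 0.0001 1.6846] [-0.3676  0.0296  1.8346 -0.      1.2773 -0.4814] 11.9083
```

View pics/m2.png

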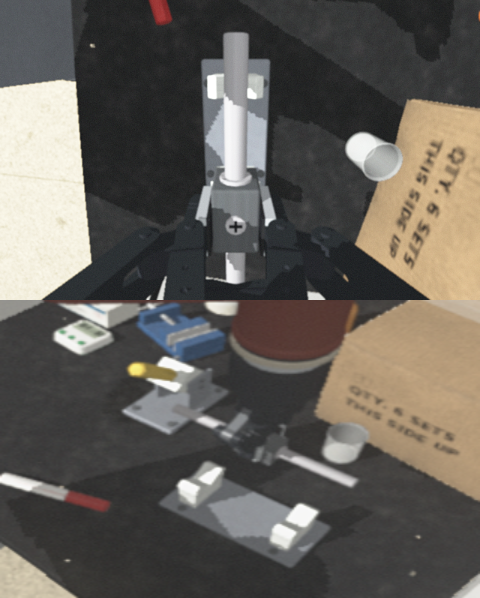

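The spindle is held between the pads, with its screw at about (313,302) full size and the shaft lined up over the stand. I'll measure how it sits in the hand.

Run:
```python
from m import *
for n in("w2","s2"):
    v=load(n);P=cloud(v);g=v["im"].mean(-1)
    # both shaft halves, by height and radius from TCP line
    d=np.array([np.cos(np.radians(96.5)),np.sin(np.radians(96.5))]);rel=P[...,:2]-[.5148,-.114];t=rel@d;s=rel@[d[1],-d[0]]
    for lo,hi in((.045,.095),(.03,.095),(-.095,-.045)):
        m=(t>lo)&(t<hi)&(abs(s)<.012)&(P[...,2]>.15)&(P[...,2]<.24)
        if m.sum()<30: print(n,lo,m.sum());continue
        print(n,lo,m.sum(),"z(t)",np.polyfit(t[m],P[m][:,2],1),"s(t)",np.polyfit(t[m],s[m],1),"tmax/min",t[m].min(),t[m].max())
    m=(abs(s)<.02)&(abs(t)<.2)&(P[...,2]>.15)&(P[...,2]<.24); print(np.percentile(t[m],[0,.5,99.5,100]))
    m=(abs(s)<.01)&(abs(t)<.016)&(P[...,2]>.15)&(P[...,2]<.24); print("top z",np.median(P[m][:,2]),"plane",np.linalg.lstsq(np.c_[t[m],s[m],np.ones(m.sum())],P[m][:,2],rcond=None)[0])
```

```text
w2 0.045 4458 z(t) [0.0009 0.1964] s(t) [0.0023 0.0001] tmax/min 0.04503098655165717 0.09470327021656366
w2 0.03 5550 z(t) [0.0008 0.1964] s(t) [0.003 0.   ] tmax/min 0.03001334011937292 0.09470327021656366
w2 -0.095 229 z(t) [0.3321 0.2122] s(t) [0.0362 0.0018] tmax/min -0.05441255836196964 -0.04500619504723823
[-0.0544 -0.0489  0.0937  0.0947]
top z 0.20603705054859428 plane [-0.0016 -0.0003  0.2062]
s2 0.045 160 z(t) [-0.0071  0.1954] s(t) [ 0.005  -0.0027] tmax/min 0.04518219207011731 0.09418285648543955
s2 0.03 168 z(t) [-0.0115  0.1958] s(t) [-0.0165 -0.0011] tmax/min 0.039863379983517494 0.09418285648543955
s2 -0.095 211 z(t) [0.0033 0.1947] s(t) [ 0.0327 -0.0007] tmax/min -0.09498418320182536 -0.0450902192053848
[-0.0962 -0.0957  0.0917  0.0942]
top z 0.204819698288902 plane [-0.0053 -0.0146  0.2048]
```

Run:
```python
from m import *
x,y=.5147,-.1142
move_l([x,y,.058],feed=.12)
f0=observe()["ft_force"]
r=move_l([x,y,.0385],feed=.025,max_force=8); o=observe(); print(r,o["eef_pos"],o["ft_force"]-f0)
gripper_to(.05,20); o=observe(); print(o["eef_pos"],o["ft_force"],o["opening"])
move_l([x,y,.17],feed=.2); hold(.2)
v=snap("wrist","w3"); o=observe(); print(o["eef_pos"],o["time_s"],o["ft_force"])
P=cloud(v); d=np.array([np.cos(np.radians(96.5)),np.sin(np.radians(96.5))]);rel=P[...,:2]-[x,y];t=rel@d;s=rel@[d[1],-d[0]]
for lo,hi in((.022,.045),(.07,.095),(.022,.095)):
    m=(t>lo)&(t<hi)&(abs(s)<.01)&(P[...,2]>.045)&(P[...,2]<.09); print(lo,m.sum(),"z",np.polyfit(t[m],P[m][:,2],1),"s",np.polyfit(t[m],s[m],1),t[m].max())
m=(abs(s)<.02)&(abs(t)<.027)&(P[...,2]>.063)&(P[...,2]<.075); print("block",rect(P[m]),np.median(P[m][:,2]),np.linalg.lstsq(np.c_[t[m],s[m],np.ones(m.sum())],P[m][:,2],rcond=None)[0], t[m].min(),t[m].max(),s[m].min(),s[m].max())
m=(abs(s)<.005)&(abs(t)<.13)&(P[...,2]>.04)&(P[...,2]<.075);print("shaft",t[m].min(),t[m].max())
```

```text
True [ 0.5148 -0.1141  0.042 ] [-1.4132  1.1744  6.1895]
[ 0.5136 -0.1137  0.0409] [ 0.6923 -0.468   0.48  ] 0.05000034264483302
[ 0.5139 -0.1139  0.1685] 15.1167 [ 0.5003 -1.0076 -0.0697]
0.022 501 z [0.0017 0.0584] s [ 0.0131 -0.0005] 0.044794593301689736
0.07 627 z [-0.001   0.0586] s [-0.0032  0.0006] 0.09483652782122247
0.022 2060 z [0.0046 0.0573] s [ 0.0077 -0.0004] 0.09483652782122247
block (array([ 0.5147, -0.113 ]), array([25.9349, 42.1283]), np.float32(-82.95449)) 0.06786321164507522 [-0.018  -0.0078  0.0679] -0.01982249680185391 0.022227352771619947 -0.012950953418904978 0.013076587737000381
shaft -0.09543271421046726 0.09466145068012632
```

View pics/w3.png

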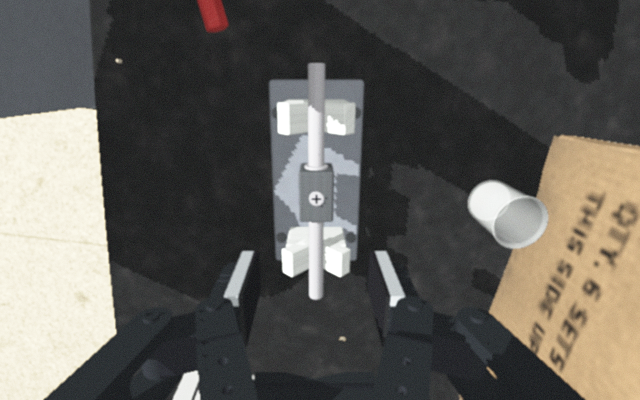

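The spindle is seated level and centred, with the screw near (316,198) in the picture. Next I'll locate the driver's axis from the silhouettes in the views I already have.

```bash
cat > drv.py <<'E'
from m import *
from scipy.spatial.transform import Rotation as Ro
ps=np.radians(5.5)
u=np.array([-.6428*np.cos(ps),-.6428*np.sin(ps),.766]);e1=np.array([-np.sin(ps),np.cos(ps),0]);e2=np.cross(u,e1)
def axis(views):
    A=[];b=[];info=[]
    for v,n in views:
        P=cloud(v);hs=cv2.cvtColor(v["im"],cv2.COLOR_RGB2HSV)
        m=reg(P,[.577,.088],.075)&(P[...,2]>.06)&(cv2.inRange(hs,(18,100,50),(38,255,255))>0)
        m=big(cv2.morphologyEx(m.astype(np.uint8),cv2.MORPH_CLOSE,np.ones((3,3)))>0)
        o,r=rays(v,np.argwhere(m)[:,::-1]); k=np.c_[r@e1,r@e2]; c=k.mean(0);c/=np.linalg.norm(c);pr=np.array([-c[1],c[0]])
        a=np.arctan2(k@pr,k@c); lo,hi=np.percentile(a,[.5,99.5]); mid=(lo+hi)/2
        nn=pr*np.cos(mid)-c*np.sin(mid); A.append(nn);b.append(nn@[o@e1,o@e2])
        q=P[m]; info.append((n,m.sum(),np.percentile(q@u,[1,2,50,98,99]),np.degrees(np.arctan2(*nn)), np.argwhere(m).min(0),np.argwhere(m).max(0)))
    A=np.array(A);b=np.array(b);x=np.linalg.lstsq(A,b,rcond=None)[0]
    return x,A@x-b,info
E
python3 - <<'E'
from drv import *
x,res,info=axis([(load(n),n) for n in("w_hold","w_spin","top0","scene0")])
print(x,res*1000);[print(i) for i in info]
for t in (.464,.47):print(x[0]*e1+x[1]*e2)
x2,_,_=axis([(load(n),n) for n in("w_hold","w_spin")]);print(x2)
pi=np.pi
# tool pose: z=-u, closing y along e1 (two signs)
b=max(i[2][4] for i in info[:2])
g=x[0]*e1+x[1]*e2+(b-.0425)*u; print("grip est",g, "mouth",g-.0425*u)
for s in(1,-1):
    Rm=np.c_[np.cross(s*e1,-u),s*e1,-u];rp=Ro.from_matrix(Rm).as_euler("xyz");rf=Ro.from_matrix(np.c_[np.cross(s*e1,[0,0,-1]),s*e1,[0,0,-1]]).as_euler("xyz")
    print(s,rp,[inverse_kinematics(g-.019*u+k*u,rp) for k in(0,.1,.15)])
    print(rf,inverse_kinematics([.515,-.114,.24],rf))
E
```

```text
[ 0.029  -0.5258] [ 0.028  -0.823   0.5605 -0.657 ]
('w_hold', np.int64(1367), array([-0.319 , -0.3178, -0.2639, -0.2422, -0.2418]), np.float64(-123.0959639153919), array([168, 364]), array([204, 425]))
('w_spin', np.int64(5013), array([-0.3228, -0.3216, -0.272 , -0.2427, -0.2423]), np.float64(-144.57182420564044), array([ 24, 558]), array([138, 639]))
('top0', np.int64(259), array([-0.3196, -0.3172, -0.2629, -0.2426, -0.2415]), np.float64(-90.7220598953249), array([152, 281]), array([179, 292]))
('scene0', np.int64(195), array([-0.3179, -0.3177, -0.2572, -0.2422, -0.2413]), np.float64(-9.355758079051421), array([164, 304]), array([176, 327]))
[0.3981 0.0674 0.338 ]
[0.3981 0.0674 0.338 ]
[ 0.0303 -0.5277]
grip est [0.58   0.085  0.1202] mouth [0.6072 0.0876 0.0877]
1 [-3.1416  0.6982 -3.0456] [array([-0.0346, -0.099 ,  2.2859,  0.3149,  0.2736, -1.975 ]), array([-0.0614, -0.4641,  2.3932,  0.201 ,  0.5293, -1.8659]), array([-0.0796, -0.6475,  2.4238,  0.1789,  0.6826, -1.8453])]
[ 3.1416  0.     -3.0456] [-0.3674 -0.0198  1.7689  0.      1.3925 -2.0342]
-1 [ 3.1416 -0.6982  0.096 ] [array([-0.0346, -0.099 ,  2.2859,  0.3149,  0.2736,  1.1666]), array([-0.0614, -0.4641,  2.3932,  0.201 ,  0.5293,  1.2757]), array([-0.0796, -0.6475,  2.4238,  0.1789,  0.6826,  1.2963])]
[3.1416 0.     0.096 ] [-0.3674 -0.0198  1.7689 -0.      1.3925  1.1074]
```

Run:
```python
from drv import *
x=np.array([.029,-.5258]); g=x[0]*e1+x[1]*e2+(-.241-.0425)*u
rp=Ro.from_matrix(np.c_[np.cross(-e1,-u),-e1,-u]).as_euler("xyz")
move_l([.5139,-.1139,.26],feed=.25); gripper_to(.06,40)
movep(g-.019*u+.10*u,rp); hold(.3)
v=snap("wrist","w4"); o=observe(); print(o["eef_pos"],g-.019*u+.10*u,o["q"],o["time_s"],o["ft_force"])
xs,res,info=axis([(v,"w4"),(load("w_hold"),"h"),(load("w_spin"),"s")]); print(xs,res*1000,info[0])
xs,res,info=axis([(load(n),n) for n in ("w4","w_hold","w_spin","top0","scene0")]); print(xs,res*1000)
```

```text
[0.5279 0.0798 0.1829] [0.5277 0.0799 0.1829] [-0.0619 -0.4667  2.3934  0.2004  0.5317  1.2762] 17.7917 [ 0.2166 -0.5583 -0.0871]
[ 0.0293 -0.5268] [-0.1304  0.2901 -0.1944] ('w4', np.int64(2108), array([-0.3179, -0.3156, -0.249 , -0.2422, -0.2419]), np.float64(-90.00749830712448), array([172, 295]), array([245, 331]))
[ 0.0291 -0.5258] [ 0.1424 -0.0222 -0.8434  0.4795 -0.7027]
```

View pics/w4.png

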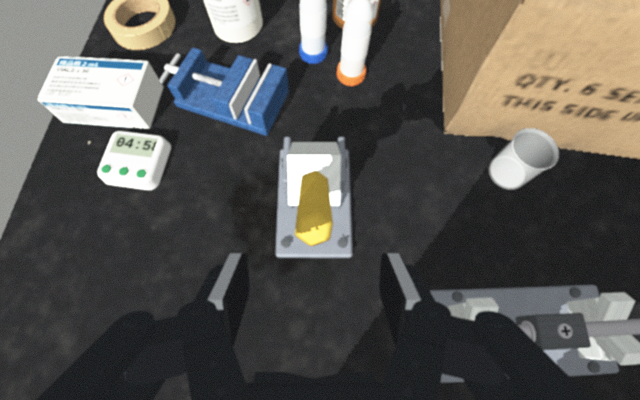

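The handle sits midway between the fingers, with its butt at about (313,235) and the mouth at (318,175), so I can go in, grip and draw it out.

Run:
```python
from drv import *
x=np.array([.0292,-.5262]); g=x[0]*e1+x[1]*e2+(-.241-.0425)*u; p=g-.019*u
r=move_l(p,feed=.08,max_force=12); o=observe(); print(r,p,o["eef_pos"],o["ft_force"],o["q"])
if r: raise SystemExit
f=o["ft_force"]; gripper_to(0,40); o=observe(); print(o["opening"],o["grasp_force"],o["ft_force"]-f)
r=move_l(p+.1*u,feed=.08,max_force=20); o=observe(); print(r,o["eef_pos"],o["ft_force"],o["opening"])
r=move_l(o["eef_pos"]+[0,0,.08],feed=.15) if not r else 0
rf=Ro.from_matrix(np.c_[np.cross(-e1,[0,0,-1]),-e1,[0,0,-1]]).as_euler("xyz")
movep([.515,-.114,.28],rf); hold(.4)
for n in("wrist","scene","top"): snap(n,n[0]+"5")
o=observe(); print(o["eef_pos"],o["tcp_rot"],o["opening"],o["grasp_force"],o["time_s"])
a=cv2.imread("pics/w5.png");b=cv2.imread("pics/s5.png")[100:310,240:520];c=cv2.imread("pics/t5.png")[110:250,270:460]
cv2.imwrite("pics/m5.png",np.vstack([np.hstack([cv2.resize(a,(480,300)),cv2.resize(c,(320,300))]),np.hstack([cv2.resize(b,(400,300)),np.zeros((300,400,3),np.uint8)])]))
```

```text
False [0.592  0.0863 0.1065] [0.592  0.0864 0.1069] [ 0.4407 -0.7462  0.5569] [-0.034  -0.1024  2.2861  0.3111  0.2758  1.1709]
0.021519872242181874 38.74178640078753 [-6.238  -1.3502  4.6814]
False [0.5279 0.0802 0.1827] [0.4047 0.8391 0.2893] 0.02182306040282712
[ 0.515  -0.1137  0.2802] [ 3.1413 -0.0006  0.0964] 0.021361719205035722 39.134434377774596 23.05
```

View pics/m5.png

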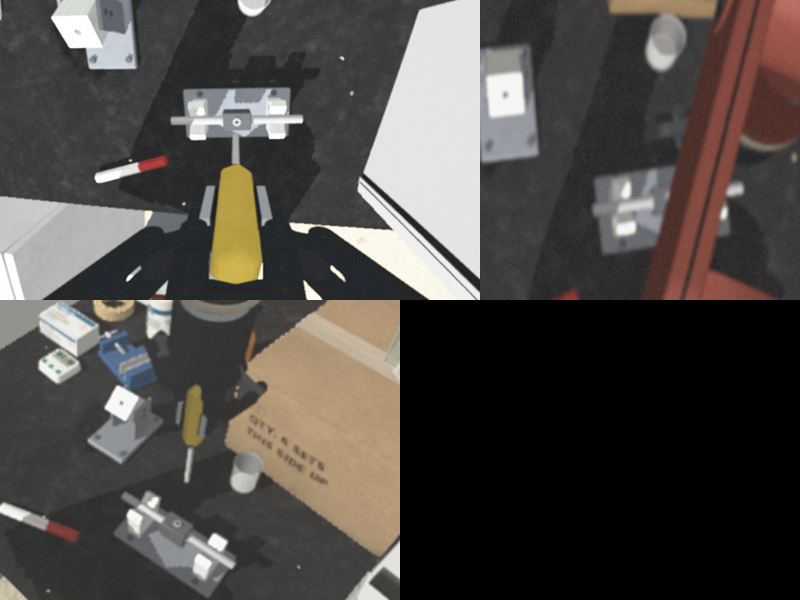

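The driver is drawn out with its tip down. In the wrist panel the tip is at about (315,181) full size; in the scene it is at about (371,226). I'll measure its tilt and where the tip is.

```bash
cat > tilt.py <<'E'
from drv import *
def run(tags,c,zt):
    N=[];O=[];tips=[]
    for n in tags:
        v=load(n);P=cloud(v);hs=cv2.cvtColor(v["im"],cv2.COLOR_RGB2HSV)
        yel=cv2.inRange(hs,(18,90,40),(38,255,255))>0
        m=reg(P,c,.03)&(P[...,2]>zt-.03)&(P[...,2]<zt+.084)&~yel; m=big(m); px=np.argwhere(m)[:,::-1]
        vx,vy,x0,y0=cv2.fitLine(np.float32(px),cv2.DIST_HUBER,0,.01,.01).ravel()
        t=(px-[x0,y0])@[vx,vy]; dn=1 if np.corrcoef(t,P[m][:,2])[0,1]<0 else -1
        e=[(x0+vx*k,y0+vy*k) for k in (t.min(),t.max())]; e=e if dn>0 else e[::-1]
        o,r=rays(v,e); nn=np.cross(r[0],r[1]); N.append(nn/np.linalg.norm(nn));O.append(o);tips.append(e[1])
        print(n,m.sum(),"ends px",np.round(e,1).tolist(),"cloud z",np.percentile(P[m][:,2],[1,99]),"xy mean",P[m].mean(0))
    d=np.cross(N[0],N[1]);d/=np.linalg.norm(d);d*=np.sign(d[2])
    v0,v1=[load(n) for n in tags]; tip,gap=tri(v0,tips[0],v1,tips[1])
    print("axis dir",d,"tilt deg",np.degrees(np.arccos(d[2])),"tip",tip,gap)
E
python3 - <<'E'
from tilt import *
run(("w5","s5"),[.515,-.1137],.28+.019-.132)
for n in("w5","s5"):
    v=load(n);P=cloud(v);g=v["im"].mean(-1)
    m=reg(P,[.5147,-.114],.03)&(P[...,2]>.064)&(P[...,2]<.075)
    m=big(m); print("blocktop",m.sum(),rect(P[m]),rect(onplane(v,np.argwhere(m)[:,::-1],.0675)),P[m][:,2].mean())
E
```

```text
w5 356 ends px [[313.3, 218.0], [313.1, 177.0]] cloud z [0.1663 0.2376] xy mean [ 0.5229 -0.1116  0.2074]
s5 83 ends px [[373.8, 202.0], [370.6, 226.1]] cloud z [0.1673 0.2483] xy mean [ 0.5186 -0.1153  0.2059]
axis dir [-0.0653 -0.0104  0.9978] tilt deg 3.7934339416995915 tip [ 0.5244 -0.1119  0.1598] 0.001807915289062223
blocktop 915 (array([ 0.5155, -0.1132]), array([26.0607, 39.1137]), np.float32(-83.8207)) (array([ 0.516 , -0.1133]), array([25.7988, 39.1149]), np.float32(-84.46727)) 0.06792913669217476
blocktop 223 (array([ 0.5143, -0.1165]), array([27.253 , 39.7696]), np.float32(-83.81262)) (array([ 0.5133, -0.117 ]), array([26.8773, 39.8091]), np.float32(-83.316666)) 0.06703601501761038
```

```bash
cat > slope.py <<'E'
from drv import *
def slope(tags,tcp):
    for n in tags:
        v=load(n);P=cloud(v);hs=cv2.cvtColor(v["im"],cv2.COLOR_RGB2HSV)
        yel=cv2.inRange(hs,(18,90,40),(38,255,255))>0
        for nm,m in(("blade",reg(P,tcp[:2],.03)&(P[...,2]>tcp[2]-.12)&(P[...,2]<tcp[2]-.033)&~yel),("handle",reg(P,tcp[:2],.04)&yel&(P[...,2]>tcp[2]-.01)&(P[...,2]<tcp[2]+.05))):
            if m.sum()<30: print(n,nm,m.sum());continue
            m=cv2.erode(big(m).astype(np.uint8),np.ones((1,3)))>0
            q=P[m];w=q-tcp; k=v["T"][:3,3]-tcp;k=k[:2]/np.linalg.norm(k[:2]);l=np.array([-k[1],k[0]])
            a=np.polyfit(q[:,2],w[:,:2]@k,1); 
            px=np.argwhere(m)[:,::-1]
            # lateral: row-wise mid of mask
            b=np.polyfit(q[:,2],w[:,:2]@l,1)
            print(n,nm,m.sum(),"toward cam slope deg %.2f, lateral %.2f"%tuple(np.degrees([a[0],b[0]])),"at blade tip: k %.4f l %.4f"%(np.polyval(a,tcp[2]-.113),np.polyval(b,tcp[2]-.113)),"k dir",k)
E
python3 - <<'E'
from slope import *
slope(("w5","s5"),np.array([.515,-.1137,.2802]))
E
```

```text
w5 blade 269 toward cam slope deg -3.29, lateral -0.04 at blade tip: k 0.0107 l 0.0013 k dir [0.9941 0.1086]
w5 handle 4315 toward cam slope deg -3.48, lateral -0.15 at blade tip: k 0.0180 l 0.0010 k dir [0.9941 0.1086]
s5 blade 33 toward cam slope deg 3.00, lateral -1.47 at blade tip: k -0.0038 l 0.0043 k dir [-0.8497 -0.5273]
s5 handle 211 toward cam slope deg 3.90, lateral -0.92 at blade tip: k 0.0012 l -0.0001 k dir [-0.8497 -0.5273]
```

Run:
```python
from slope import *
from tilt import run
o=observe();R0=Ro.from_euler("xyz",o["tcp_rot"])
dR=Ro.from_rotvec(np.radians(3.45)*np.array([-np.sin(.096),np.cos(.096),0]))
off=dR.apply([.0082,.0015,-.1135]); scr=np.array([.5148,-.1140,.0695])
p=scr+[0,0,.05]-off; print(p,off)
rot=(dR*R0).as_euler("xyz")
move_l(p,feed=.08,rotation=rot); hold(.4)
snap("wrist","w6");snap("scene","s6"); o=observe();print(o["eef_pos"],o["time_s"],o["ft_force"])
slope(("w6","s6"),o["eef_pos"]); run(("w6","s6"),o["eef_pos"][:2],.12)
v=load("w6");g=v["im"];cv2.imwrite("pics/m6.png",np.hstack([cv2.resize(g[120:320,220:420,::-1],(400,400)),cv2.resize(load("s6")["im"][150:300,300:450,::-1],(400,400))]))
```

```text
[ 0.5134 -0.1148  0.2333] [ 0.0014  0.0008 -0.1138]
[ 0.5134 -0.1149  0.2335] 24.2833 [-0.6441  0.5077 -0.635 ]
w6 blade 264 toward cam slope deg 0.17, lateral -0.08 at blade tip: k 0.0040 l 0.0008 k dir [0.9949 0.1011]
w6 handle 4355 toward cam slope deg -0.02, lateral -0.01 at blade tip: k 0.0113 l 0.0002 k dir [0.9949 0.1011]
s6 blade 30 toward cam slope deg -0.29, lateral 0.34 at blade tip: k 0.0026 l 0.0013 k dir [-0.8499 -0.5269]
s6 handle 199 toward cam slope deg -0.48, lateral 0.84 at blade tip: k 0.0096 l -0.0036 k dir [-0.8499 -0.5269]
w6 355 ends px [[313.0, 219.1], [313.6, 177.0]] cloud z [0.1198 0.191 ] xy mean [ 0.5172 -0.1137  0.1606]
s6 77 ends px [[370.3, 220.2], [366.0, 243.2]] cloud z [0.1205 0.1954] xy mean [ 0.5126 -0.1172  0.1579]
axis dir [0.0199 0.0055 0.9998] tilt deg 1.1832009527076046 tip [ 0.5158 -0.1143  0.113 ] 0.0009312063058321121
```

View pics/m6.png

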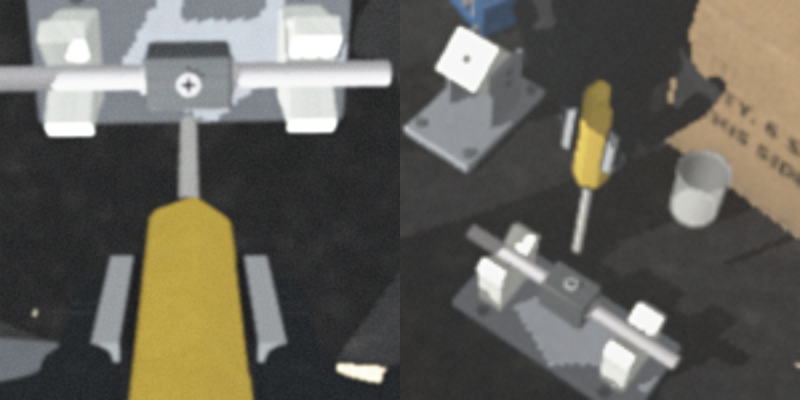

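The tool is upright. In the wrist view the screw is at (314,162) with the tip just under it at (313.6,177). In the scene the screw is at (364.1,256.5) and the tip at (366,243).

Run:
```python
from m import *
a,b=load("w6"),load("s6")
print("screw tri",tri(a,(314,162),b,(364.1,256.5)),"wrist on .0695",onplane(a,[(314,162)],.0695),"scene",onplane(b,[(364.1,256.5)],.0695))
for z in(.1165,.1195): print("tip on z",z,onplane(a,[(313.6,177)],z),onplane(b,[(366,243.2)],z))
```

```text
screw tri (array([ 0.5144, -0.1154,  0.0658]), np.float64(0.0021010428812046245)) wrist on .0695 [[ 0.5151 -0.1143  0.0695]] scene [[ 0.5129 -0.1175  0.0695]]
tip on z 0.1165 [[ 0.5168 -0.1138  0.1165]] [[ 0.5139 -0.1159  0.1165]]
tip on z 0.1195 [[ 0.5178 -0.1137  0.1195]] [[ 0.5123 -0.1169  0.1195]]
```

```bash
python3 -c "
from plant import *
print(observe()['time_s'],observe()['grasp_force']);print(job_done())"
```

```text
24.2833 39.13321788422763
the job is handed in; nothing more can be done
None
```

I handed the job in at 24.3 s: the spindle is released, level and centred in the V-blocks with its screw on top, and the arm is still holding the screwdriver upright with its tip about 5 cm above the screw, within about 2 mm sideways by the camera measurements.

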